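Load the ball mill and set its end-play screw

TASK

Get the bench ball mill ready to run: pour all six steel balls from the handled measuring cup into the mill's bowl and stand the empty cup back upright on the worktop. Then turn the brass thumbscrew clockwise (seen from above) until it seats, back it off a quarter turn, and finish still gripping the screw at that setting, without letting go. Leave the jars and bottles standing around alone.

Things in the scene. Friction and masses are not known exactly. Their poses are not given: they have to be found in the camera images.
- mill: White and grey bench ball mill, fixed, housing 150 (x) x 290 (y) mm, its flat top 50 mm above the worktop. Origin: centre of its underside, on the worktop; x points away from the black control panel, y from thumbscrew to bowl, z up. The thumbscrew's vertical axis is at x 0, y -85 mm; the bowl's at x 0, y +65 mm.
- bowl_floor (a point): Centre of the flat inner floor of the mill's fixed open steel bowl, 62 mm above the worktop. The bowl's rim is 46 mm above this point (108 mm above the worktop), 64 mm in outer radius, wall 3 mm; inside radius about 53 mm low down, 61 mm at the rim.
- wing (a point): Brass grip of the thumbscrew: an upright flat bar 44 mm long (its x axis), 12 mm thick (y), 28 mm tall; pinch it across the 12 mm from above. Origin: its centre, on the screw's axis, 97 mm above the worktop; its top is at 111 mm, the round knurled skirt (42 mm wide) below it ends at 83 mm. It turns with the screw and does not rise.
- thumbscrew (a joint): Angle of the thumbscrew in rad: 0 = seated at its stop (turns no farther clockwise), growing counterclockwise seen from above; a quarter turn off the seat is 1.57. Starts 0.75 to 1.35 off its seat. At 0 the bar of the grip lies at -45 degrees to the mill's x axis (from above), at 0.785 along it. Stays where left (friction 0.05 N m).
- cup: Loose aluminium measuring cup, flared: 44 mm tall, outer radius 30 mm at the foot, 44 mm at the rim, wall 3 mm, about 80 g. Origin: centre of its underside, z up to the mouth. A straight round black handle, 14 mm in diameter, sticks out level along the cup's -x, from 41 to 126 mm from the cup's axis, centre line 38 mm above the underside. Holds the six balls at the start.
- ball_0_center (a point): Centre of a loose polished steel ball, 16 mm in diameter, 17 g; starts in the measuring cup.
- ball_1_center (a point): Centre of a loose polished steel ball, 16 mm in diameter, 17 g; starts in the measuring cup.
- ball_2_center (a point): Centre of a loose polished steel ball, 16 mm in diameter, 17 g; starts in the measuring cup.
- ball_3_center (a point): Centre of a loose polished steel ball, 16 mm in diameter, 17 g; starts in the measuring cup.
- ball_4_center (a point): Centre of a loose polished steel ball, 16 mm in diameter, 17 g; starts in the measuring cup.
- ball_5_center (a point): Centre of a loose polished steel ball, 16 mm in diameter, 17 g; starts in the measuring cup.
- lidded_jar_0: Clear jar with white lid, 63 mm wide, 98 mm tall, a bystander. Origin: centre of its underside.
- lidded_jar_1: Clear jar with white lid, 63 mm wide, 98 mm tall, a bystander. Origin: centre of its underside.
- full_cup: Tapered cream sample cup with a closed lid, 66 mm wide, 105 mm tall, a bystander. Origin: centre of its underside.
- wash: White wash bottle with red cap and bent spout, 65 x 109 mm, 215 mm tall, a bystander. Origin: centre of its underside.

How it is judged (in metres and radians):
On the way, in this order (a step that is already met when the one before it is completed fails the run):
1. all six balls lie in the mill's bowl (horizontal distance between each of ball_0_center, ball_1_center, ball_2_center, ball_3_center, ball_4_center, ball_5_center and bowl_floor below 0.058 m and z of ball_0_center in the frame of bowl_floor between 0 and 0.044 m and z of ball_1_center in the frame of bowl_floor between 0 and 0.044 m and z of ball_2_center in the frame of bowl_floor between 0 and 0.044 m and z of ball_3_center in the frame of bowl_floor between 0 and 0.044 m and z of ball_4_center in the frame of bowl_floor between 0 and 0.044 m and z of ball_5_center in the frame of bowl_floor between 0 and 0.044 m), for 0.2 s.
2. the thumbscrew is turned home on its seat, the cup standing on the worktop (value of joint thumbscrew below 0.08 rad and angle between cup's own z axis and vertical below 0.1 rad and height (world z) of cup below 0.008 m), for 0.1 s.
At the end, for the whole second after the job is handed in: All six balls are in the bowl; the cup stands upright (within 6 degrees), at rest on the worktop, not touched; the thumbscrew, after seating (within 0.08 rad of its stop), stands 1.32 to 1.82 rad off its seat and the fingers still grip its brass bar (over 2 N) (all of step 1 and value of joint thumbscrew between 1.32 and 1.82 rad and contact force between the fingers and thumbscrew above 2 N and distance between the grasp point and wing below 0.035 m and angle between cup's own z axis and vertical below 0.1 rad and height (world z) of cup between -0.008 and 0.008 m and linear speed of cup below 0.02 m/s and contact force between each of the arm, the fingers and cup below 0.1 N); the arm keeps its last pose, push and grip.
It fails at once if a jar, sample cup or bottle standing by is pushed more than 3 cm or tipped (distance of any of lidded_jar_0, lidded_jar_1, full_cup, wash from where it was at the start of the episode above 0.03 m or angle between any of lidded_jar_0, lidded_jar_1, full_cup, wash's own z axis and vertical above 0.3 rad).
It also fails if it takes over 72 s, if anything falls off the work surface, if the arm or the gripper's body presses on something with over 40 N, if the wrist force passes 120 N, or if a joint passes its speed limit or range.

ROBOT

A 6-joint arm with a two-finger parallel gripper is mounted at the origin on a cart in front of the work surface, level with it; the furniture and walls round the work are solid. World frame = base frame: x ahead of the robot, y to its left, z up, the work surface at z = 0. Lengths are in m, angles in degrees, forces in N, time in s.
With the tool pointing down it reaches from about 0.4 to 0.825 m from the base axis. Payload 7 kg.
Tool frame: the origin (TCP) lies midway between the tips of the shut fingers; the grasp point (between the pads) lies ctrl.tcp_to_grasp behind it (ctrl.tcp_to_grasp is the distance from the TCP to the grasp point, in m); z points along the fingers, y is the line along which they close (so a half turn about z gives the same grasp; the last joint's range is limited). The gripper opens to 88 mm and grips with 3 to 60 N. Pads are 19 mm wide; open, the fingers measure 130 mm over their backs; the gripper's body (78 mm by 193 mm) begins 47 mm behind the grasp point.
Start: joints at [88.986, 20.546, 0.682, 0, -70.136, -16.507], TCP at [0.203, 0.644, 0.227] pointing down, gripper open.
Joint ranges: [-176.03, 176.03], [-82.01, 121.73], [-58.28, 71.71], [-173.87, 95.51], [-174.79, -0.11], [-173.66, 173.66]. Speed limits (degrees/s): [136.94, 136.94, 172.46, 180, 180, 180].

INTERFACE

Orientations are given as [roll, pitch, yaw] about the fixed x, y, z axes, in that order (R = Rz(yaw) Ry(pitch) Rx(roll)).
In Python, from plant import ctrl, imaging, close_job gives the robot as it stands.
- The arm moves only by the shell command python3 -m crank 'ROWS'. ROWS is JSON, a list of rows, each a list of 3 entries, a list of its own where there are three numbers: the shift along the world's x, y, z in m, then the turn, a rotation vector about the world's x, y, z in degrees, then the opening, from -1 (shut) to 1 (fully open), so that 0 is half open. A call has 1 to 12 rows; each row shifts and turns the commanded pose from where the row before left it; what a row does not reach is not made up. A row lasts 1/10 s, in which the tool goes at most 50 mm and 8.59 degrees, less where a joint would pass 70% of its speed; a pose out of reach is approached as far as the arm can. A call is refused whole if a number of a shift passes 0.05 or a number of a turn 8.59, either way. A call with a gripper value outside its range is refused whole. The fingers move at their own pace and stop on an object; the grip force is fixed at half the most. Time passes only in rows, so rows that do not move let the fingers close. It gives the time, the measured TCP pose, the force, the opening and the grip force at its end, in the units of the state.
- ctrl.get_obs(): the state, without advancing time (a new reading comes with each control period).
- imaging.snapshot(name): name is "scene" or "top"; returns (picture, depth): 480x640x3 uint8, blue, green, red; 480x640 float32, m along the optical axis (not along the pixel's ray), 0 where there is no reading.
- imaging.camera_model(name): a dict with "mtx" (3x3 intrinsics, pixels), "D" ([k1, k2, p1, p2, k3] as OpenCV has them; the pictures are not rectified), "R" (3x3) and "t" (3): a world point X has camera coordinates R X + t. Camera axes: x right, y down, z forward; pixel columns grow to the right and rows downward; lengths in m; the calibration is good to about 2 mm. A picture is of the moment at which its call begins. camera_model takes no time and is no camera call.
- close_job(): hands the job in; it is judged then, once.
The state is a dict: "clock": time; "joint_pos": joint angles; "qvel": joint speeds; "tau": joint torques, N m; "tool_pos": TCP position; "orientation": TCP orientation; "force": force on the tool from outside, world axes, zero at the start; "moment": the same for the moment, N m; "opening": finger opening in m; "gripper_force": force on a finger pad.
Only numpy, scipy, OpenCV 4.12 (cv2) and the standard library are available. Lean on these libraries where they do the work, as an engineer would, in place of code of your own. Each camera call takes 0.05 s, during which the arm holds its last target. There are 200 camera calls.

## Working session

There is one attempt and no reset: what is moved stays moved. The work goes in short steps, Python scripts to look and compute and a shell command to move; the robot and the scene stay as the last step left them, time stands still between calls to the robot, and variables do not carry over. Pictures are saved under pics/ and viewed, at most 10 in all, crops included, and the job is handed in when it is done.

```bash
ls; mkdir -p pics; cat > h.py <<'E'
import sys; sys.path.insert(0,'.')
import numpy as np, cv2
from plant import ctrl, imaging
def snap(n,f=None):
    p,d=imaging.snapshot(n)
    if f: cv2.imwrite('pics/'+f,p)
    return p,d
def ray(n,uv):
    m=imaging.camera_model(n); R=np.array(m['R']);t=np.array(m['t']).ravel()
    u=cv2.undistortPoints(np.array(uv,float).reshape(-1,1,2),np.array(m['mtx']),np.array(m['D'])).reshape(-1,2)
    d=np.c_[u,np.ones(len(u))]@R
    return -R.T@t,d
def onz(n,uv,z):
    c,d=ray(n,uv); return c+d*((z-c[2])/d[:,2])[:,None]
def proj(n,X):
    m=imaging.camera_model(n); R=np.array(m['R'])
    return cv2.projectPoints(np.array(X,float).reshape(-1,1,3),cv2.Rodrigues(R)[0],np.array(m['t'],float),np.array(m['mtx']),np.array(m['D']))[0].reshape(-1,2)
def cloud(n,d):
    v,u=np.mgrid[0:480,0:640]; c,r=ray(n,np.c_[u.ravel(),v.ravel()])
    X=c+r*d.reshape(-1,1); X[d.ravel()==0]=np.nan
    return X.reshape(480,640,3)
E
python3 - <<'E'
from h import *
for n in('top','scene'):
    p,d=snap(n,n+'0.png'); np.save(n+'d.npy',d)
    print(n,ray(n,[[320,240]]),(d==0).mean())
print(ctrl.get_obs(),ctrl.tcp_to_grasp)
E
```

```text
pics
top (array([ 0.25686569, -0.01063203,  1.53308277]), array([[ 0.17307702,  0.00197943, -0.98493571]])) 0.004052734375
scene (array([-0.14026336, -0.60383887,  1.15428104]), array([[ 0.46587729,  0.43834541, -0.76886106]])) 0.004095052083333333
{'clock': 0.1, 'joint_pos': array([ 8.89870308e+01,  2.05855140e+01,  6.38461327e-01, -1.63139188e-02,
       -7.01354264e+01, -1.65075349e+01]), 'qvel': array([ 0.03370829, -0.07056693,  0.06773939,  0.15906725, -0.04770657,
        0.05085232]), 'tau': array([-1.68015456e-03, -5.84165668e+01,  2.93749827e+01,  7.01553360e+00,
        1.01190631e-02, -5.47756179e-05]), 'tool_pos': array([0.20310252, 0.6432605 , 0.22573709]), 'orientation': array([ 1.79916562e+02, -8.73279641e-03, -1.75260522e+01]), 'force': array([ 0.37691085, -0.99154297, -0.31002965]), 'moment': array([ 0.03774334, -0.0297916 , -0.01264894]), 'gripper_force': 0.0, 'opening': 0.08725335695384859} 0.0188
```

View pics/top0.png

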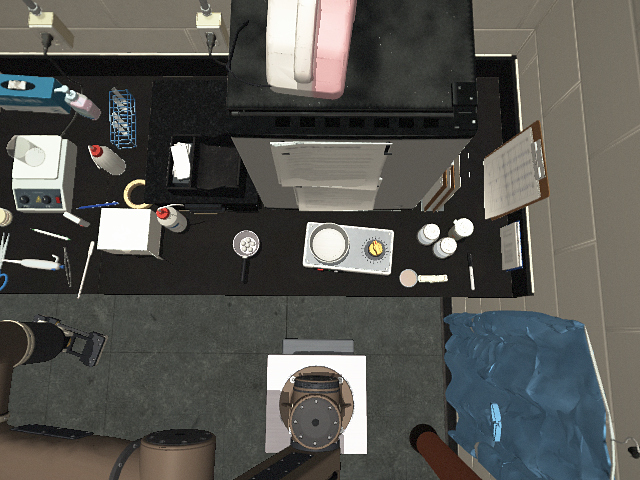

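View pics/scene0.png

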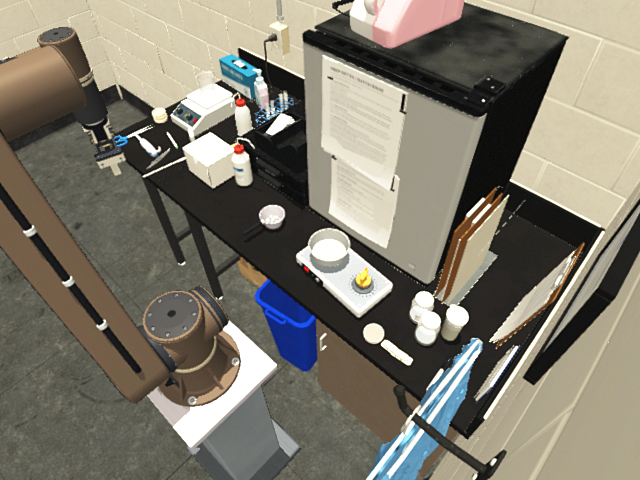

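Top view: bowl at about (329,243), screw at (376,248), cup at (246,243) with its handle pointing at the robot (down to 244,283). The mill's panel faces the robot. Jars are at (428–460,228–246), the wash bottle at (171,218), and a fridge stands behind the mill (rows under 210).

```bash
python3 - <<'E'
from h import *
p=cv2.imread('pics/top0.png'); d=np.load('topd.npy'); X=cloud('top',d)
print('px',[ (uv,X[uv[1],uv[0]].round(3)) for uv in [(246,243),(245,265),(245,280),(329,243),(376,249),(171,218),(429,233),(460,228),(445,247),(330,180),(330,205),(200,290),(130,230),(408,278)]])
def c(name,mask,z):
    cs,_=cv2.findContours(mask.astype(np.uint8),cv2.RETR_EXTERNAL,cv2.CHAIN_APPROX_NONE); k=max(cs,key=cv2.contourArea)
    r=cv2.minAreaRect(k); q=onz('top',cv2.boxPoints(r),z); e=onz('top',k.reshape(-1,2),z)
    (cx,cy),rad=cv2.minEnclosingCircle(e[:,:2].astype(np.float32))
    print(name,len(k),cv2.contourArea(k),'rectcentre',q.mean(0).round(4),'corners',q[:,:2].round(4).tolist(),'circ',cx,cy,rad)
Z=X[...,2]; x=X[...,0]; y=X[...,1]
roi=(x>.3)&(x<.66)
near=lambda a,b,r: (np.hypot(x-a,y-b)<r)
np.save('X.npy',X)
g=p.max(2)
c('mill',cv2.morphologyEx((roi&(g>95)&(y>-.3)&(y<.12)&(Z>.03)).astype(np.uint8),cv2.MORPH_OPEN,np.ones((3,3))),.05)
c('bowl',(roi&(Z>.09)&(y>-.02)&(y<.2)),.108)
h=cv2.cvtColor(p,cv2.COLOR_BGR2HSV)
c('brass',roi&(h[...,0]>15)&(h[...,0]<35)&(h[...,1]>110)&(g>100)&(y<0)&(y>-.3),.111)
cu=roi&(y>.2)&(y<.34)
c('cup',cu&(g>95),.044)
c('cup3d',cu&(Z>.03)&(g>70),.044)
hd=cu&(Z>.025)&(g<70); c('handle',hd,.045)
c('handleZ',cu&(Z>.02),.045)
E
```

```text
px [((246, 243), array([0.511, 0.239, 0.016])), ((245, 265), array([0.435, 0.236, 0.039])), ((245, 280), array([0.389, 0.241, 0.002])), ((329, 243), array([ 0.506, -0.037,  0.06 ])), ((376, 249), array([ 0.479, -0.182,  0.113])), ((171, 218), array([0.569, 0.457, 0.132])), ((429, 233), array([ 0.534, -0.351,  0.1  ])), ((460, 228), array([ 0.549, -0.448,  0.105])), ((445, 247), array([ 0.49 , -0.401,  0.096])), ((330, 180), array([ 0.614, -0.033,  0.391])), ((330, 205), array([ 0.614, -0.038,  0.132])), ((200, 290), array([0.355, 0.389, 0.   ])), ((130, 230), array([0.533, 0.588, 0.119])), ((408, 278), array([ 0.399, -0.298,  0.015]))]
mill 348 6684.0 rectcentre [ 0.7383 -0.0326  0.05  ] corners [[0.6169, 0.1582], [0.8573, 0.1645], [0.8594, -0.2286], [0.6194, -0.2244]] circ 0.773464024066925 -0.03080490231513977 0.21117709577083588
bowl 356 7027.0 rectcentre [0.7566 0.1364 0.108 ] corners [[0.9095, 0.3047], [0.9111, -0.0245], [0.604, -0.0261], [0.6018, 0.2914]] circ 0.7582790851593018 0.1376218944787979 0.22051814198493958
brass 43 120.5 rectcentre [ 0.482 -0.18   0.111] corners [[0.
[... 211 characters left out ...]
, [0.567, 0.2368], [0.5072, 0.1756], [0.4458, 0.2341]] circ 0.5053033232688904 0.23691929876804352 0.04530820623040199
cup3d 120 101.0 rectcentre [0.5062 0.2354 0.044 ] corners [[0.5047, 0.2953], [0.567, 0.2368], [0.5072, 0.1756], [0.4458, 0.2341]] circ 0.5037104487419128 0.2361372411251068 0.04670727252960205
handle 148 1089.0 rectcentre [0.6577 0.29   0.045 ] corners [[0.696, 0.3832], [0.739, 0.2328], [0.6189, 0.1978], [0.577, 0.3463]] circ 0.6532661318778992 0.2900719940662384 0.09516037255525589
handleZ 149 1105.5 rectcentre [0.6572 0.2896 0.045 ] corners [[0.6948, 0.383], [0.7393, 0.2334], [0.6192, 0.1971], [0.5757, 0.3448]] circ 0.6549795866012573 0.2884655296802521 0.09603612869977951
```

```bash
python3 - <<'E'
from h import *
p=cv2.imread('pics/top0.png'); X=np.load('X.npy')
Z=X[...,2]; x=X[...,0]; y=X[...,1]; g=p.max(2)
roi=(x>.3)&(x<.6)&(Z<.3)
def c(name,mask,z):
    cs,_=cv2.findContours(mask.astype(np.uint8),cv2.RETR_EXTERNAL,cv2.CHAIN_APPROX_NONE); k=max(cs,key=cv2.contourArea)
    e=onz('top',k.reshape(-1,2),z)[:,:2].astype(np.float32)
    print(name,cv2.contourArea(k),'circ',cv2.minEnclosingCircle(e),'ell',cv2.fitEllipse(e),'rect',cv2.minAreaRect(e))
c('mill',roi&(Z>.035)&(Z<.075)&(y>-.3)&(y<.15)|roi&(Z>.035)&(y>-.2)&(y<.05),.05)
c('bowl',roi&(Z>.075)&(y>-.12)&(y<.2),.108)
cu=roi&(y>.17)&(y<.34)
c('cup',cu&(g>95)&(x>.44),.044)
m=cu&(Z>.02)&(x<.455); c('handle',m,.045)
q=np.argwhere(cu&(Z>.025)&(x<.458)); e=onz('top',q[:,::-1],.045); print(np.polyfit(e[:,0],e[:,1],1),e[:,0].min(),e[:,0].max())
s=np.argwhere((abs(Z-.11)<.008)&(np.hypot(x-.482,y+.18)<.03)); e=onz('top',s[:,::-1],.111)[:,:2]; w,v=np.linalg.eigh(np.cov(e.T)); print('wing',e.mean(0),np.sqrt(w),v[:,1],np.degrees(np.arctan2(v[1,1],v[0,1])))
h=cv2.cvtColor(p,cv2.COLOR_BGR2HSV)
# enlarged crop
cv2.imwrite('pics/crop0.png',np.hstack([cv2.resize(p[215:290,225:275],None,fx=7,fy=7,interpolation=cv2.INTER_CUBIC),cv2.resize(p[222:272,353:400],(450,525),interpolation=cv2.INTER_CUBIC)]))
E
```

```text
mill 3893.5 circ ((0.4928651750087738, -0.0992451086640358), 0.15726028382778168) ell ((0.4929420053958893, -0.09849382191896439), (0.16665257513523102, 0.34928029775619507), 174.74050903320312) rect ((0.4912175238132477, -0.09883774816989899), (0.2875089645385742, 0.15697599947452545), 84.50889587402344)
bowl 1213.0 circ ((0.501081109046936, -0.03479405865073204), 0.06365204602479935) ell ((0.500842809677124, -0.03488494083285332), (0.12356876581907272, 0.12439048290252686), 97.92654418945312) rect ((0.4999944567680359, -0.03446386009454727), (0.12384399771690369, 0.12229999154806137), 0.39922699332237244)
cup 530.5 circ ((0.5053033232688904, 0.23691929876804352), 0.04530820623040199) ell ((0.5058785080909729, 0.2357926368713379), (0.08445552736520767, 0.08746598660945892), 90.07982635498047) rect ((0.5062121748924255, 0.2354423999786377), (0.08526310324668884, 0.08533696085214615), 46.41487121582031)
handle 73.5 circ ((0.41800105571746826, 0.2426624894142151), 0.03656737133860588) ell ((0.4163086712360382, 0.24129660427570343), (0.012953514233231544, 0.09702413529157639), 86.02741241455078) rect ((0.41788387298583984, 0.24106986820697784), (0.013647593557834625, 0.0724601298570633), 85.79153442382812)
[-0.07407887  0.27206814] 0.3821734824216777 0.457133010151635
wing [ 0.48617603 -0.18346246] [0.0042677  0.01159919] [-0.94674778 -0.32197614] -161.21752440975422
```

View pics/crop0.png

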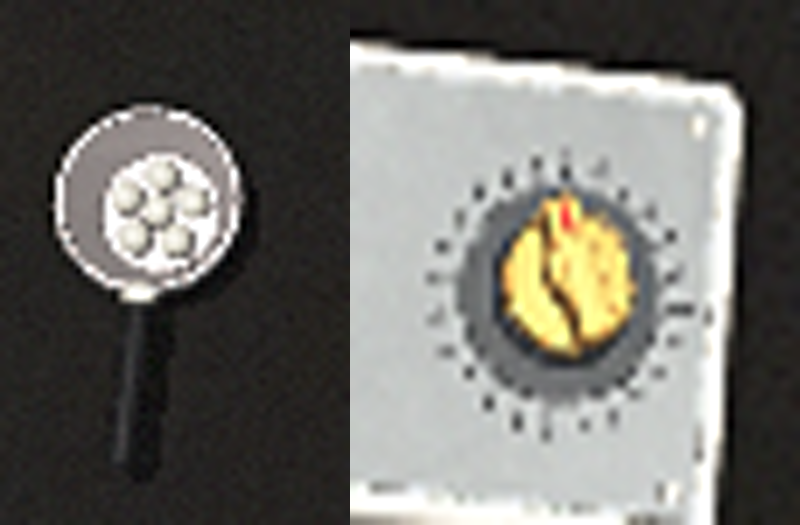

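Cup: centre ≈ (0.506, 0.236), handle along (-1, 0.074). Mill yaw ≈ -5.5°, so bowl ≈ (0.499, -0.035), screw ≈ (0.4825, -0.183) and bar at about 19°. The fridge face is at x ≈ 0.614.

Plan:
1. Grip the handle 65 mm from the cup axis, with the tool pre-tilted 25°.
2. Pour towards +y by rolling about the handle.

```bash
python3 -m crank '[[[0.02,-0.0375,-0.004],[0,0,1.1],-0.3],[[0.02,-0.0375,-0.004],[0,0,1.1],-0.3],[[0.02,-0.0375,-0.004],[0,0,1.1],-0.3],[[0.02,-0.0375,-0.004],[0,0,1.1],-0.3],[[0.02,-0.0375,-0.004],[0,0,1.1],-0.3],[[0.02,-0.0375,-0.004],[0,0,1.1],-0.3],[[0.02,-0.0375,-0.004],[0,0,1.1],-0.3],[[0.02,-0.0375,-0.004],[0,0,1.1],-0.3],[[0.02,-0.0375,-0.004],[0,0,1.1],-0.3],[[0.02,-0.0375,-0.004],[0,0,1.1],-0.3],[[0.02,-0.0375,-0.004],[0,0,1.1],-0.3],[[0.02,-0.0375,-0.004],[0,0,1.1],-0.3]]'
python3 -m crank '[[[0,0,-0.005],[4.2,-0.3,0],-0.3],[[0,0,-0.005],[4.2,-0.3,0],-0.3],[[0,0,-0.005],[4.2,-0.3,0],-0.3],[[0,0,-0.005],[4.2,-0.3,0],-0.3],[[0,0,-0.005],[4.2,-0.3,0],-0.3],[[0,0,-0.005],[4.2,-0.3,0],-0.3],[[0,0,0],[0,0,0],-0.3]]'; python3 -c "
from h import *; print(ctrl.get_obs()['joint_pos'])"
```

```text
clock: 1.3
tool_pos: [0.4435, 0.192, 0.1784]
orientation: [-180.0, -0.0, -4.3]
force: [1.2, 0.9, 0.5]
opening: 0.0306
gripper_force: 0.0
clock: 2.0
tool_pos: [0.4428, 0.1923, 0.1474]
orientation: [-154.7, 0.2, -4.5]
force: [1.0, 0.2, 0.2]
opening: 0.0308
gripper_force: 0.0
[ 27.02463535   3.96803799 -25.82573664 -28.51575732 -50.17578797
  75.00075814]
```

```bash
python3 -m crank '[[[0,0.0068,-0.0154],[0,0,0],-0.3],[[0,0.0068,-0.0154],[0,0,0],-0.3],[[0,0.0068,-0.0154],[0,0,0],-0.3],[[0,0.0068,-0.0154],[0,0,0],-0.3],[[-0.001,0.0068,-0.0154],[0,0,0],-0.3],[[0,0,0],[0,0,0],-0.3]]'; python3 - <<'E'
from h import *
p,_=snap('scene'); q,_=snap('top')
cv2.imwrite('pics/a1.png',np.hstack([cv2.resize(p[170:270,215:315],(400,400),interpolation=cv2.INTER_CUBIC),cv2.resize(q[210:310,200:300],(400,400),interpolation=cv2.INTER_CUBIC)]))
E
```

```text
clock: 2.6
tool_pos: [0.4409, 0.2278, 0.0698]
orientation: [-154.9, 0.3, -4.2]
force: [-0.6, 0.4, -0.4]
opening: 0.0308
gripper_force: 0.0
```

View pics/a1.png

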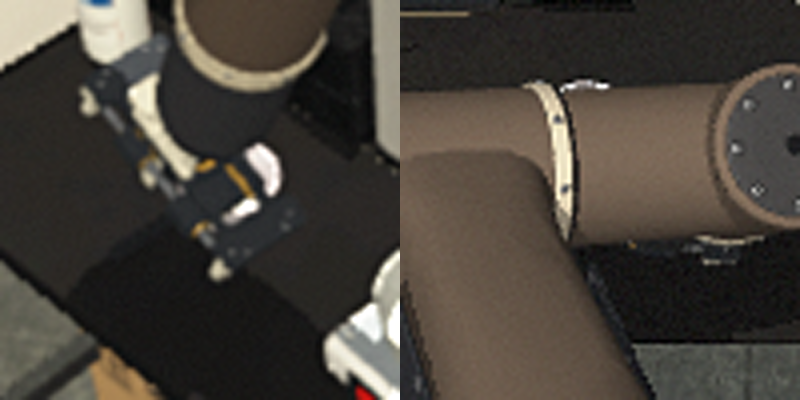

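The gripper and arm hide the handle in both views, though the cup (white rim) still sits clear beside the fingers. I'll go on by the numbers and watch the force.

```bash
python3 -m crank '[[[0,0.0046,-0.0113],[0,0,0],-0.3],[[0,0.0046,-0.0113],[0,0,0],-0.3],[[0,0.0046,-0.0113],[0,0,0],-0.3],[[0,0.0046,-0.0113],[0,0,0],-0.3],[[0,0,0],[0,0,0],-0.3]]'; python3 -m crank '[[[0,0,0],[0,0,0],-1],[[0,0,0],[0,0,0],-1],[[0,0,0],[0,0,0],-1],[[0,0,0],[0,0,0],-1],[[0,0,0],[0,0,0],-1]]'
```

```text
clock: 3.2
tool_pos: [0.4413, 0.246, 0.0243]
orientation: [-154.8, 0.3, -4.3]
force: [-0.4, 0.4, 0.7]
opening: 0.0309
gripper_force: 0.0
clock: 3.7
tool_pos: [0.4424, 0.246, 0.0267]
orientation: [-154.7, 0.1, -4.3]
force: [-0.2, -1.1, -0.0]
opening: 0.0132
gripper_force: 30.0
```

```bash
python3 -m crank '[[[0,0,0.004],[0,0,0],-1],[[0,0,0.008],[0,0,0],-1],[[0,0,0.014],[0,0,0],-1],[[0,0,0.014],[0,0,0],-1],[[0,0,0.014],[0,0,0],-1],[[0,0,0.014],[0,0,0],-1],[[0,0,0.014],[0,0,0],-1],[[0,0,0.014],[0,0,0],-1],[[0,0,0.014],[0,0,0],-1],[[0,0,0.014],[0,0,0],-1],[[0,0,0.014],[0,0,0],-1],[[0,0,0.008],[0,0,0],-1]]'; python3 - <<'E'
from h import *
p,d=snap('scene','lift.png'); q,e=snap('top')
cv2.imwrite('pics/a2.png',np.hstack([cv2.resize(p[120:250,205:315],(400,472),interpolation=cv2.INTER_CUBIC),cv2.resize(q[200:300,200:300],(400,472),interpolation=cv2.INTER_CUBIC)]))
E
```

```text
clock: 4.9
tool_pos: [0.4426, 0.2463, 0.1741]
orientation: [-154.7, 0.0, -4.3]
force: [-0.1, -0.3, -1.9]
opening: 0.0129
gripper_force: 30.0
```

View pics/a2.png

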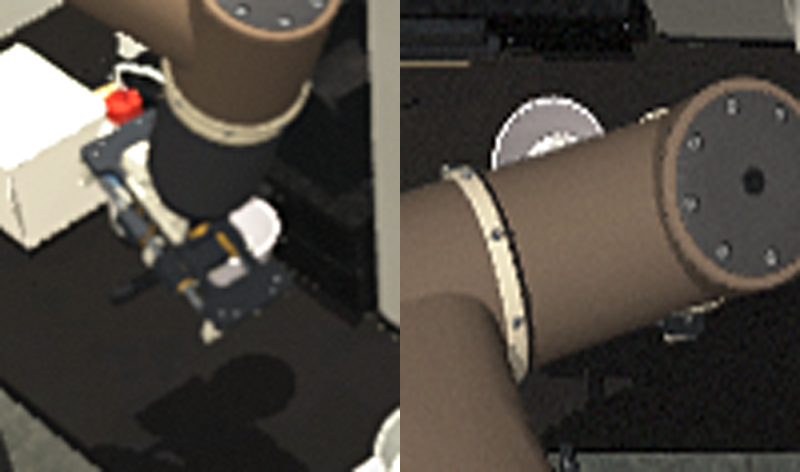

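Both views show the cup lifted and roughly level, with the balls still inside (top crop: rim around (550,130)). I'll check for sag using the rim depth.

```bash
python3 - <<'E'
from h import *
p,d=snap('top'); X=cloud('top',d)
m=(p.max(2)>90)&(X[...,0]>.47)&(X[...,0]<.6)&(abs(X[...,1]-.236)<.06)&(X[...,2]>.12)&(X[...,2]<.21)
P=X[m]; k=P[:,2]>.165
print(m.sum(),P[:,2].max(),[(a,P[(P[:,0]>a)&(P[:,0]<=a+.01)][:,2].max().round(4),) for a in np.arange(.48,.57,.01) if ((P[:,0]>a)&(P[:,0]<=a+.01)).any()], P.max(0),P[P[:,0].argmax()])
E
```

```text
234 0.19604238022969 [(np.float64(0.5), np.float64(0.1896)), (np.float64(0.51), np.float64(0.1945)), (np.float64(0.52), np.float64(0.192)), (np.float64(0.53), np.float64(0.196)), (np.float64(0.54), np.float64(0.1955))] [0.54877316 0.28015024 0.19604238] [0.54877316 0.23997166 0.18900372]
```

```bash
python3 -m crank '[[[0,-0.01,0],[0,0,0],-1],[[0,-0.02,0],[0,0,0],-1],[[0,-0.029,0],[0,0,0],-1],[[0,-0.03,0],[0,0,0],-1],[[0,-0.03,0],[0,0,0],-1],[[0,-0.03,0],[0,0,0],-1],[[0,-0.03,0],[0,0,0],-1],[[0,-0.03,0],[0,0,0],-1],[[0,-0.03,0],[0,0,0],-1],[[0,-0.029,0],[0,0,0],-1],[[0,-0.018,0],[0,0,0],-1],[[0,-0.009,0],[0,0,0],-1]]'; python3 -c "
from h import *; print(ctrl.get_obs()['joint_pos'])"
```

```text
clock: 6.25
tool_pos: [0.4417, -0.0507, 0.1714]
orientation: [-154.7, 0.2, -4.4]
force: [0.1, -0.9, -1.9]
opening: 0.0128
gripper_force: 30.0
[ -5.42055851   6.75958387 -19.23661575 -27.55739387 -67.25161109
 102.52755049]
```

```bash
python3 -m crank '[[[0,-0.0017,0],[-4,0.3,0],-1],[[0,-0.0017,0],[-8,0.6,0],-1],[[0,-0.0017,0],[-8,0.6,0],-1],[[0,-0.0017,0],[-8,0.6,0],-1],[[0,-0.0017,0],[-8,0.6,0],-1],[[0,-0.0017,0],[-8,0.6,0],-1],[[0,-0.0017,0.001],[-8,0.6,0],-1],[[0,-0.0017,0.001],[-5,0.4,0],-1],[[0,0,0],[0,0,0],-1]]'; python3 -c "
from h import *; print(ctrl.get_obs()['joint_pos'])
p,d=snap('scene'); q,e=snap('top')
cv2.imwrite('pics/a3.png',np.hstack([cv2.resize(p[190:310,260:380],(400,400),interpolation=cv2.INTER_CUBIC),cv2.resize(q[190:290,270:370],(400,400),interpolation=cv2.INTER_CUBIC)]))"
```

```text
clock: 7.15
tool_pos: [0.4419, -0.0615, 0.173]
orientation: [147.9, 0.3, -4.2]
force: [-0.6, -0.2, -2.2]
opening: 0.013
gripper_force: 30.0
[ 38.10382926   8.06305332 -41.82568117  25.46639007 -65.47563432
  31.84933568]
```

View pics/a3.png

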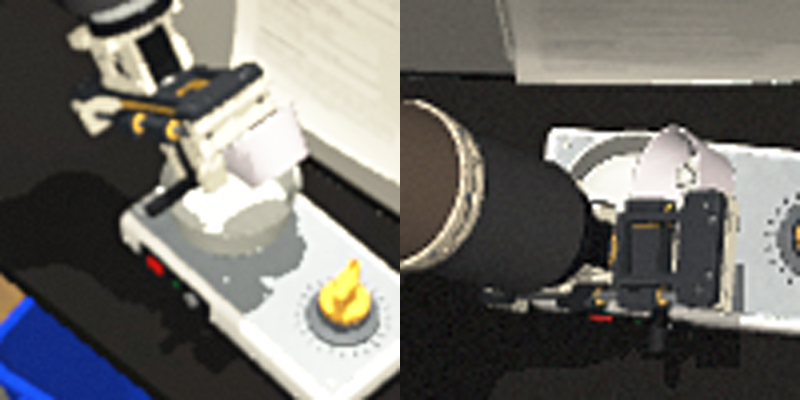

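The cup is tilted about 57° over the bowl with its mouth facing +y, the lip is inside the bowl's outline, and nothing has spilled. Tilting on slowly.

```bash
python3 -m crank '[[[0,-0.0007,0.0007],[-4,0.3,0],-1],[[0,-0.0007,0.0007],[-4,0.3,0],-1],[[0,-0.0007,0.0007],[-4,0.3,0],-1],[[0,-0.0007,0.0007],[-4,0.3,0],-1],[[0,-0.0007,0.0007],[-3,0.2,0],-1],[[0,-0.0007,0.0007],[-3,0.2,0],-1],[[0,0,0.0007],[-3,0.2,0],-1],[[0,0,0.0007],[-3,0.2,0],-1],[[0,0,0.0007],[-3,0.2,0],-1],[[0,0,0],[0,0,0],-1],[[0,0,0],[0,0,0],-1],[[0,0,0],[0,0,0],-1]]'; python3 -c "
from h import *; print(ctrl.get_obs()['joint_pos'])
p,d=snap('scene'); q,e=snap('top')
cv2.imwrite('pics/a4.png',np.hstack([cv2.resize(p[190:310,260:380],(400,400),interpolation=cv2.INTER_CUBIC),cv2.resize(q[190:290,270:370],(400,400),interpolation=cv2.INTER_CUBIC)]))"
```

```text
clock: 8.45
tool_pos: [0.4422, -0.0669, 0.1809]
orientation: [117.1, -0.1, -4.4]
force: [-0.3, -0.1, -1.2]
opening: 0.013
gripper_force: 30.0
[ 46.9023942   24.3225173  -44.60739367  34.44789031 -79.85105024
  13.05221588]
```

View pics/a4.png

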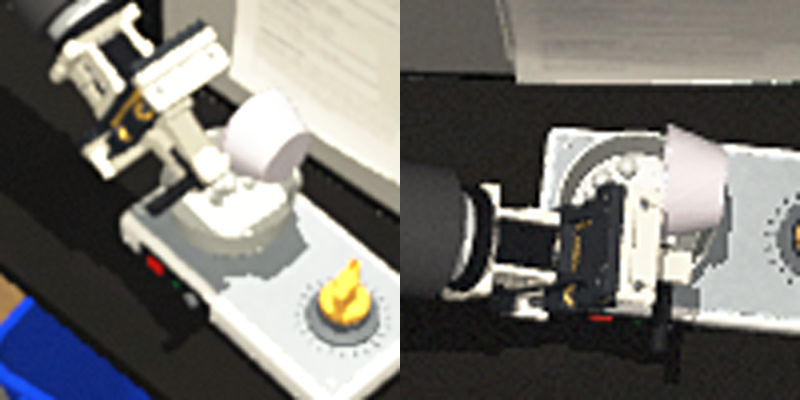

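The balls are in the bowl at about (610,180) in the top crop, with the cup at 88°. A bit more tilt to be sure, then back upright and over to the cup's old place.

```bash
python3 -m crank '[[[0,0,0.004],[-3.5,0.25,0],-1],[[0,0,0.004],[-3.5,0.25,0],-1],[[0,0,0],[0,0,0],-1],[[0,0,0],[0,0,0],-1],[[0,0,0],[0,0,0],-1]]'; python3 -m crank '[[[0,0,0.005],[4,-0.3,0],-1],[[0,0.001,0.005],[8,-0.6,0],-1],[[0,0.001,0.005],[8,-0.6,0],-1],[[0,0.001,0.005],[8,-0.6,0],-1],[[0,0.001,0.003],[8,-0.6,0],-1],[[0,0.002,0],[8,-0.6,0],-1],[[0,0.002,0],[8,-0.6,0],-1],[[0,0.002,0],[8,-0.6,0],-1],[[0,0.002,0],[8,-0.6,0],-1],[[0,0.002,0],[8,-0.6,0],-1],[[0,0.002,0],[8,-0.6,0],-1],[[0,0.002,0],[8,-0.6,0],-1]]'
```

```text
clock: 9.05
tool_pos: [0.4422, -0.0668, 0.1888]
orientation: [110.1, -0.2, -4.4]
force: [0.3, 0.5, -0.7]
opening: 0.0128
gripper_force: 30.0
clock: 10.25
tool_pos: [0.443, -0.0484, 0.2141]
orientation: [-157.4, -0.3, -4.4]
force: [-0.5, -1.3, -2.6]
opening: 0.0132
gripper_force: 30.0
```

```bash
python3 -m crank '[[[0,0.01,0],[2.7,-0.2,0],-1],[[0,0.02,0],[0,0,0],-1],[[0,0.029,0],[0,0,0],-1],[[0,0.03,0],[0,0,0],-1],[[0,0.03,0],[0,0,0],-1],[[0,0.03,0],[0,0,0],-1],[[0,0.03,0],[0,0,0],-1],[[0,0.03,0],[0,0,0],-1],[[0,0.03,0],[0,0,0],-1],[[0,0.029,0],[0,0,0],-1],[[0,0.018,-0.01],[0,0,0],-1],[[0,0.008,-0.01],[0,0,0],-1]]'; python3 -c "
from h import *
p,d=snap('scene'); q,e=snap('top'); print(ctrl.get_obs()['tool_pos'])
cv2.imwrite('pics/a5.png',np.hstack([cv2.resize(q[200:290,220:310],(400,400),interpolation=cv2.INTER_CUBIC),cv2.resize(q[215:275,298:358],(400,400),interpolation=cv2.INTER_CUBIC)]))"
```

```text
clock: 11.45
tool_pos: [0.4417, 0.2465, 0.1922]
orientation: [-154.9, 0.0, -4.3]
force: [-0.1, -0.1, -2.0]
opening: 0.0129
gripper_force: 30.0
[0.44089347 0.24529765 0.19049018]
```

View pics/a5.png

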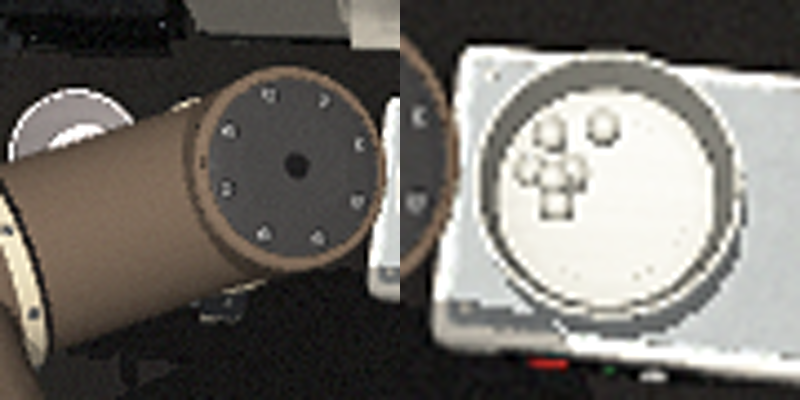

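The right crop shows six balls in the bowl around (525–605,125–205). Now lowering the cup.

```bash
python3 -m crank '[[[0,0,-0.01],[0,0,0],-1],[[0,0,-0.018],[0,0,0],-1],[[0,0,-0.022],[0,0,0],-1],[[0,0,-0.022],[0,0,0],-1],[[0,0,-0.022],[0,0,0],-1],[[0,0,-0.022],[0,0,0],-1],[[0,0,-0.018],[0,0,0],-1],[[0,0,-0.012],[0,0,0],-1],[[0,0,-0.008],[0,0,0],-1],[[0,0,-0.004],[0,0,0],-1],[[0,0,0],[0,0,0],-1],[[0,0,0],[0,0,0],-1]]'
```

```text
clock: 12.75
tool_pos: [0.4426, 0.2454, 0.0343]
orientation: [-155.0, 0.0, -4.4]
force: [0.8, 0.2, -0.6]
opening: 0.0134
gripper_force: 30.0
```

```bash
python3 -m crank '[[[0,0,-0.002],[0,0,0],-1],[[0,0,-0.002],[0,0,0],-1],[[0,0,-0.002],[0,0,0],-1],[[0,0,0],[0,0,0],-1]]'; python3 - <<'E'
from h import *
for i in range(4):
    p,d=snap('top'); o=ctrl.get_obs(); print(o['tool_pos'].round(4),o['force'].round(2))
X=cloud('top',d)
m=(p.max(2)>90)&(X[...,0]>.47)&(X[...,0]<.6)&(abs(X[...,1]-.236)<.06)&(X[...,2]>-.02)&(X[...,2]<.09)
P=X[m]; print(P.max(0),P[P[:,0].argmax()],np.percentile(P[:,2],[5,50,95]))
E
```

```text
clock: 13.15
tool_pos: [0.4421, 0.2452, 0.0275]
orientation: [-155.0, 0.1, -4.4]
force: [0.5, 0.4, -1.5]
opening: 0.0132
gripper_force: 30.0
[0.4421 0.2453 0.0276] [ 0.03 -0.06 -1.61]
[0.4422 0.2453 0.0276] [-0.66  0.06 -1.26]
[0.4423 0.2453 0.0277] [-0.11 -0.33 -1.41]
[0.4422 0.2453 0.0277] [-0.01 -0.64 -1.22]
[0.55881418 0.26032438 0.05060426] [ 5.58814175e-01  2.50258070e-01 -7.93893600e-05] [0.01558592 0.04259874 0.04912512]
```

```bash
python3 -m crank '[[[0,0,-0.001],[0,0,0],-1],[[0,0,0],[0,0,0],-1],[[0,0,0],[0,0,0],-1]]'; python3 -m crank '[[[0,0,-0.0005],[0,0,0],-1],[[0,0,0],[0,0,0],-1],[[0,0,0],[0,0,0],-1]]'
```

```text
clock: 13.65
tool_pos: [0.4423, 0.2453, 0.0267]
orientation: [-155.0, 0.1, -4.4]
force: [0.4, 0.6, 0.3]
opening: 0.0129
gripper_force: 30.0
clock: 13.95
tool_pos: [0.4421, 0.2453, 0.0263]
orientation: [-155.0, 0.1, -4.4]
force: [-1.9, -0.1, 3.6]
opening: 0.0132
gripper_force: 30.0
```

```bash
python3 -m crank '[[[0,0,0],[0,0,0],-0.35],[[0,0,0],[0,0,0],-0.35],[[0,0,0],[0,0,0],-0.35],[[0,-0.002,0.005],[0,0,0],-0.35],[[0,-0.005,0.01],[0,0,0],-0.35],[[0,-0.007,0.015],[0,0,0],-0.35],[[0,-0.009,0.02],[0,0,0],-0.35],[[0,-0.012,0.026],[0,0,0],-0.35],[[0,-0.015,0.03],[0,0,0],-0.35],[[0,-0.02,0.03],[0,0,0],-0.35],[[0,-0.03,0.02],[0,0,0],-0.35],[[0,-0.03,0],[0,0,0],-0.35]]'; python3 -m crank '[[[0,-0.03,0],[-4.2,0.3,0],-0.35],[[0,-0.04,0],[-4.2,0.3,0],-0.35],[[0,-0.04,0],[-4.2,0.3,0],-0.35],[[0,-0.04,0],[-4.2,0.3,0],-0.35],[[0,-0.04,0],[-4.2,0.3,0],-0.35],[[0.01,-0.02,0],[-4,0.3,0],-0.35],[[0,0,0],[0,0,0],-0.35]]'
python3 - <<'E'
from h import *
p,d=snap('top'); print(ctrl.get_obs()['joint_pos'])
X=cloud('top',d); m=(p.max(2)>90)&(X[...,0]>.44)&(X[...,0]<.58)&(abs(X[...,1]-.236)<.06)&(X[...,2]>.025)
e=cv2.fitEllipse(np.argwhere(m)[:,::-1].astype(np.float32).reshape(-1,1,2)); r=X[m]; r=r[r[:,2]>.035]
A=np.c_[r[:,:2],np.ones(len(r))]; print(np.linalg.lstsq(A,r[:,2],rcond=None)[0],r.mean(0))
cv2.imwrite('pics/a6.png',cv2.resize(p[205:295,205:415],(798,342),interpolation=cv2.INTER_CUBIC))
E
```

```text
clock: 15.15
tool_pos: [0.4435, 0.114, 0.1871]
orientation: [-155.0, -0.3, -4.4]
force: [-0.2, -0.4, -0.9]
opening: 0.0285
gripper_force: 0.0
clock: 15.85
tool_pos: [0.4523, -0.0962, 0.1832]
orientation: [179.8, -0.1, -4.5]
force: [-0.7, -0.0, 0.3]
opening: 0.0284
gripper_force: 0.0
[ 12.7471469    2.10985779 -28.97348316   0.09035169 -58.86116993
  72.73137308]
[-0.0418751  -0.13689104  0.10033204] [0.50723065 0.26919941 0.04224072]
```

View pics/a6.png

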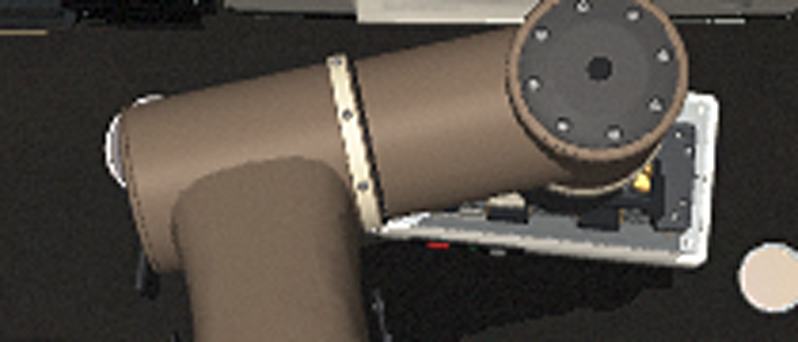

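The arm hides most of the cup from above; I'll check it from the scene camera. Moving above the screw with the bar at about 19°.

```bash
python3 -m crank '[[[0.006,-0.017,-0.002],[0,0,4.66],0.3],[[0.006,-0.017,-0.002],[0,0,4.66],0.3],[[0.006,-0.017,-0.003],[0,0,4.66],0.3],[[0.006,-0.018,-0.003],[0,0,4.66],0.3],[[0.006,-0.018,-0.003],[0,0,4.66],0.3],[[0,0,0],[0,0,0],0.3]]'
python3 - <<'E'
from h import *
p,d=snap('scene'); q,e=snap('top'); print(ctrl.get_obs()['joint_pos'])
for n,im,D in(('scene',p,d),('top',q,e)):
    X=cloud(n,D); m=(im.max(2)>90)&(X[...,0]>.44)&(X[...,0]<.58)&(abs(X[...,1]-.236)<.06)&(X[...,2]>.036)&(X[...,2]<.06)
    r=X[m]; print(n,len(r))
    if len(r)>20: print(np.linalg.lstsq(np.c_[r[:,:2],np.ones(len(r))],r[:,2],rcond=None)[0],cv2.fitEllipse(r[:,:2].astype(np.float32)),np.percentile(r[:,2],[5,95]))
a=proj('scene',[[.506,.236,.03]])[0].astype(int); b=proj('scene',[[.4825,-.183,.11]])[0].astype(int); print(a,b)
f=lambda im,c,r:cv2.resize(im[c[1]-r:c[1]+r,c[0]-r:c[0]+r],(400,400),interpolation=cv2.INTER_CUBIC)
cv2.imwrite('pics/a7.png',np.hstack([f(p,a,32),f(p,b,45)]))
E
```

```text
clock: 16.5
tool_pos: [0.4823, -0.1824, 0.1693]
orientation: [180.0, -0.1, 18.9]
force: [-1.4, 0.1, -0.5]
opening: 0.0571
gripper_force: 0.0
[ 1.23752868e+00  8.10415974e+00 -2.40696580e+01 -2.18513064e-03
 -5.77320864e+01  1.07478235e+02]
scene 137
[-0.03376079 -0.00874218  0.06162409] ((0.5047045946121216, 0.23392777144908905), (0.08154851198196411, 0.08646203577518463), 102.34598541259766) [0.03693487 0.04757514]
top 135
[ 0.01040634 -0.01255205  0.04029714] ((0.505803108215332, 0.23558351397514343), (0.08109912276268005, 0.08398021012544632), 89.27571105957031) [0.03735497 0.0488418 ]
[271 216] [361 272]
```

View pics/a7.png

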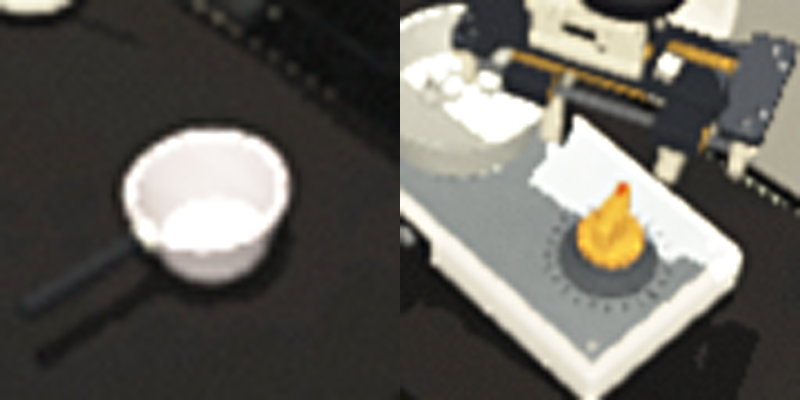

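The cup is standing upright and empty. The fingers are above the screw, straddling the bar. Descending and gripping.

```bash
python3 -m crank '[[[0,0,-0.02],[0,0,0],0.3],[[0,0,-0.02],[0,0,0],0.3],[[0,0,-0.02],[0,0,0],0.3],[[0,0,-0.012],[0,0,0],0.3],[[0,0,-0.008],[0,0,0],0.3],[[0,0,0],[0,0,0],0.3]]'; python3 -m crank '[[[0,0,0],[0,0,0],0],[[0,0,0],[0,0,0],-0.4],[[0,0,0],[0,0,0],-1],[[0,0,0],[0,0,0],-1],[[0,0,0],[0,0,0],-1],[[0,0,0],[0,0,0],-1],[[0,0,0],[0,0,0],-1]]'; python3 -c "
from h import *;o=ctrl.get_obs();print(o['force'],o['moment'],o['orientation'])"
```

```text
clock: 17.2
tool_pos: [0.4818, -0.1814, 0.0887]
orientation: [179.9, 0.0, 18.9]
force: [1.1, 0.2, -0.1]
opening: 0.0568
gripper_force: 0.0
clock: 17.9
tool_pos: [0.4839, -0.1859, 0.0896]
orientation: [179.5, -0.1, 18.9]
force: [8.5, -30.9, -13.2]
opening: 0.0114
gripper_force: 29.9
[  8.45053814 -30.89720462 -13.2075397 ] [-11.48441397  -2.93602868  -0.18153352] [ 1.79537853e+02 -5.40805017e-02  1.89496632e+01]
```

```bash
python3 -m crank '[[[0.0005,-0.002,-0.0005],[0,0,0],-1],[[0.0005,-0.002,-0.0005],[0,0,0],-1],[[0,0,0],[0,0,0],-1],[[0,0,0],[0,0,0],-1]]'; python3 -c "
from h import *;o=ctrl.get_obs();print(o['force'],o['moment'],o['orientation'])"
```

```text
clock: 18.3
tool_pos: [0.4841, -0.1866, 0.0894]
orientation: [179.8, -0.1, 18.9]
force: [-0.6, -3.8, 7.9]
opening: 0.012
gripper_force: 30.0
[-0.63512698 -3.80470865  7.94009375] [-1.0987853   0.46981897 -0.05838648] [ 1.79811603e+02 -1.16551369e-01  1.88798989e+01]
```

```bash
python3 -m crank '[[[0,0,0],[0,0,-5],-1],[[0,0,0],[0,0,-5],-1],[[0,0,0],[0,0,-5],-1],[[0,0,0],[0,0,-5],-1],[[0,0,0],[0,0,-5],-1],[[0,0,0],[0,0,-5],-1],[[0,0,0],[0,0,0],-1],[[0,0,0],[0,0,0],-1]]'; python3 -c "
from h import *;o=ctrl.get_obs();print(o['force'],o['moment'],o['orientation'])"
```

```text
clock: 19.1
tool_pos: [0.484, -0.1854, 0.0894]
orientation: [179.9, -0.1, -11.1]
force: [-3.0, 4.7, 9.9]
opening: 0.0116
gripper_force: 30.0
[-2.96584779  4.65749226  9.87275671] [ 1.88506966  0.86730133 -0.01241161] [ 1.79940991e+02 -1.46447043e-01 -1.11280866e+01]
```

Smooth so far. On towards the seat.

```bash
python3 -m crank '[[[0,0.0003,0.0003],[0,0,-5],-1],[[0,0.0003,0.0003],[0,0,-5],-1],[[0,0,0],[0,0,-5],-1],[[0,0,0],[0,0,-5],-1],[[0,0,0],[0,0,-5],-1],[[0,0,0],[0,0,-5],-1],[[0,0,0],[0,0,0],-1],[[0,0,0],[0,0,0],-1]]'; python3 -c "
from h import *;o=ctrl.get_obs();print(o['force'],o['moment'],o['orientation'])"
```

```text
clock: 19.9
tool_pos: [0.4846, -0.1843, 0.0894]
orientation: [-179.9, -0.1, -41.1]
force: [0.6, 5.9, 4.2]
opening: 0.0116
gripper_force: 30.0
[0.57153563 5.91270603 4.19902402] [ 2.59308095 -0.39862866 -0.03312892] [-1.79948847e+02 -1.22518366e-01 -4.11394766e+01]
```

```bash
S='from h import *;o=ctrl.get_obs();print(o["moment"],o["orientation"])'
python3 -m crank '[[[0,0.0003,0],[0,0,-3],-1],[[0,0.0003,0],[0,0,-3],-1],[[0,0,0],[0,0,0],-1]]'; python3 -c "$S"
python3 -m crank '[[[0,0,0],[0,0,-2],-1],[[0,0,0],[0,0,0],-1]]'; python3 -c "$S"
python3 -m crank '[[[0,0,0],[0,0,-2],-1],[[0,0,0],[0,0,0],-1]]'; python3 -c "$S"
```

```text
clock: 20.2
tool_pos: [0.4847, -0.1841, 0.0895]
orientation: [-180.0, -0.1, -47.2]
force: [3.0, 4.4, 2.6]
opening: 0.012
gripper_force: 30.0
[ 2.01680472 -1.02346978 -0.02083254] [-1.79955461e+02 -1.40398691e-01 -4.71586043e+01]
clock: 20.4
tool_pos: [0.4848, -0.184, 0.0894]
orientation: [-179.9, -0.1, -49.1]
force: [2.9, 5.6, 3.2]
opening: 0.0119
gripper_force: 30.0
[ 2.18663265 -1.03152298  0.01475302] [-1.79942126e+02 -1.33703787e-01 -4.90860803e+01]
clock: 20.6
tool_pos: [0.4849, -0.184, 0.0895]
orientation: [-179.9, -0.1, -51.0]
force: [2.8, 6.9, 4.1]
opening: 0.0119
gripper_force: 30.1
[ 2.33092026 -1.0113204   0.32543978] [-1.79939051e+02 -1.36379824e-01 -5.10477404e+01]
```

```bash
S='from h import *;o=ctrl.get_obs();print(o["moment"],o["orientation"])'
python3 -m crank '[[[0,0,0],[0,0,-2],-1],[[0,0,0],[0,0,0],-1]]'; python3 -c "$S"
python3 -m crank '[[[0,0,0],[0,0,-1],-1],[[0,0,0],[0,0,0],-1],[[0,0,0],[0,0,0],-1]]'; python3 -c "$S"
```

```text
clock: 20.8
tool_pos: [0.4848, -0.184, 0.0895]
orientation: [-179.9, -0.1, -53.0]
force: [3.1, 5.7, 3.7]
opening: 0.0123
gripper_force: 30.9
[ 2.31667427 -1.05267764  0.74970056] [-1.79949661e+02 -1.35400202e-01 -5.30044032e+01]
clock: 21.1
tool_pos: [0.4848, -0.184, 0.0895]
orientation: [-180.0, -0.1, -53.9]
force: [2.8, 7.5, 2.7]
opening: 0.0122
gripper_force: 31.2
[ 2.35270765 -0.93061435  0.74444279] [-1.79951964e+02 -1.27805898e-01 -5.39377811e+01]
```

Seated: torque rises from about -50° on. Now backing off a quarter turn, to about +40°.

```bash
S='from h import *;o=ctrl.get_obs();print(o["moment"],o["orientation"],o["joint_pos"])'
python3 -m crank '[[[0,0,0],[0,0,3],-1],[[0,0,0],[0,0,5.5],-1],[[0,0,0],[0,0,5.5],-1],[[0,-0.0003,0],[0,0,5.5],-1],[[0,-0.0003,0],[0,0,5.5],-1],[[0,-0.0003,0],[0,0,5.5],-1],[[0,-0.0003,0],[0,0,5.5],-1],[[0,0,0],[0,0,5.5],-1],[[0,0,0],[0,0,5.5],-1],[[0,0,0],[0,0,0],-1]]'; python3 -c "$S"
python3 -m crank '[[[0,0,0],[0,0,5.5],-1],[[0,0,0],[0,0,5.5],-1],[[0,0,0],[0,0,5.5],-1],[[0,0,0],[0,0,5.5],-1],[[0,0,0],[0,0,5.5],-1],[[0,0,0],[0,0,5.5],-1],[[0,0,0],[0,0,5.5],-1],[[0,0,0],[0,0,5.5],-1],[[0,0,0],[0,0,2.5],-1],[[0,0,0],[0,0,0],-1],[[0,0,0],[0,0,0],-1]]'; python3 -c "$S"
```

```text
clock: 22.1
tool_pos: [0.4839, -0.1856, 0.0895]
orientation: [179.9, -0.1, -6.8]
force: [0.7, 3.9, 6.3]
opening: 0.0116
gripper_force: 30.0
[ 1.57222598 -0.10039385  0.03009138] [ 1.79920534e+02 -1.24456736e-01 -6.82981649e+00] [  0.81126868  13.58719141 -29.44955115   0.13063689 -46.85054649
  82.26957919]
clock: 23.2
tool_pos: [0.4844, -0.1873, 0.0895]
orientation: [179.7, -0.1, 39.5]
force: [4.0, -9.1, -0.1]
opening: 0.012
gripper_force: 30.0
[-3.30945154 -1.26923535  0.06257496] [ 1.79736940e+02 -5.17239844e-02  3.95010829e+01] [  0.66965771  13.61571393 -29.44924348   0.23689326 -46.73004726
 128.66923963]
```

```bash
python3 -m crank '[[[0,0,0],[0,0,0],-1],[[0,0,0],[0,0,0],-1]]' && python3 -c "
from plant import close_job; print(close_job())"
```

```text
clock: 23.4
tool_pos: [0.4844, -0.1873, 0.0895]
orientation: [179.7, -0.1, 39.5]
force: [3.5, -9.0, -0.2]
opening: 0.0117
gripper_force: 30.0
the job is handed in; nothing more can be done
None
```

I handed the job in at 23.4 s: all six balls are in the bowl, the empty cup is upright on the worktop, and the screw was seated, backed off about 90° and is still gripped at about 30 N; no verdict was returned.

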